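# Stack the fittings totes without nesting

## Robot

A 7-joint arm with a two-finger parallel gripper is mounted at the origin on the work surface. World frame = base frame: x ahead of the robot, y to its left, z up, the work surface at z = 0. Lengths are in m, angles in rad, forces in N, time in s.
With the tool pointing down it reaches from about 0.425 to 0.925 m from the base axis. Payload 6.8 kg.
Tool frame: the origin (TCP) lies between the finger pads; the fingertips stand 14 mm ahead of it and the grasp point (between the pads) lies 5 mm behind it; y points along the fingers, x is the direction in which the jaws open and shut, and the axes are right-handed (so a half turn about y gives the same grasp; the last joint's range is limited). The gripper opens to 88 mm and grips with 3 to 60 N. Pads are 20 mm wide; open, the fingers measure 115 mm over their backs; the gripper's body (75 mm by 178 mm) begins 61 mm behind the grasp point.
Start: joints at [-1.34, 0.477, 0.022, 1.555, -0.011, 1.109, -0.083], TCP at [0.224, 0.637, 0.237] pointing down, gripper open.
Joint ranges: [-2.96, 2.96], [-0.34, 2.1], [-1.41, 1.46], [0.24, 2.44], [-1.37, 4.51], [0.17, 1.92], [-2.96, 2.96]. Speed limits (rad/s): [2.39, 2.39, 3.14, 3.14, 3.14, 3.14, 3.14].

## Interface

Orientations are given as a unit quaternion [x, y, z, w].
In Python, from station import bot gives the robot as it stands.
- The arm moves only by the shell command python3 -m crank 'ROWS'. ROWS is JSON, one flat list of numbers, 7 for each row, row after row: the shift along the tool's x, y, z in m, then the turn, a rotation vector about the tool's x, y, z in degrees, then the opening in per cent of the stroke, from 0 (shut) to 100 (fully open). A call has exactly 10 rows; each row is the pose to reach, as a shift and turn from the pose commanded when the call began, along the tool's axes at that moment; what a row does not reach only later rows make up. A row lasts 1/12 s, in which the tool goes at most 41.7 mm and 7.16 degrees, less where a joint would pass 70% of its speed; a pose out of reach is approached as far as the arm can. A call with a gripper value outside its range is refused whole. The fingers move at their own pace and stop on an object; the grip force is fixed at half the most. Time passes only in rows, so rows that repeat a pose let the fingers close, or fill a call up. It gives the time, the measured TCP pose, the force and the opening at its end, in the units of the state.
- bot.read_state(): the state, without advancing time (a new reading comes with each control period).
- bot.camera(name): name is "scene" or "top" or "wrist"; returns a dict with "frame" (400x640x3 uint8, blue, green, red), "depth" (400x640 float32, m along the optical axis (not along the pixel's ray), 0 where there is no reading), "intrinsics" (3x3 intrinsics, pixels), "R" (3x3) and "t" (3): a world point X has camera coordinates R X + t; the wrist camera has in their place "mount" (4x4, takes a point from camera to tool coordinates, whose origin is the TCP and whose axes are the tool frame's). Camera axes: x right, y down, z forward; pixel columns grow to the right and rows downward; lengths in m; the calibration is good to about 2 mm. A picture is of the moment at which its call begins: read the wrist's pose just before it.
- bot.job_done(): hands the job in, once; it reports no verdict.
The state is a dict: "time_s": time; "joint_pos": joint angles; "dq": joint speeds; "effort": joint torques, N m; "position": TCP position; "tool_rot": TCP orientation; "ft_force": force on the tool from outside, world axes, zero at the start; "moment": the same for the moment, N m; "width": finger opening in m.
Only numpy, scipy, OpenCV 4.12 (cv2) and the standard library are available. Lean on these libraries where they do the work, as an engineer would, in place of code of your own. Each camera call takes 0.05 s, during which the arm holds its last target.

## Task

Put the loose small pipe elbow into the grey tote that stands on the bench, so that it lies down in it. Then carry the empty tote from the sloping stand, without dropping it on the bench or tipping it over, and set it level on the bench tote, turned end for end against it so that it stacks on the ledges and does not nest inside; let go. Leave the bench tote where it is and do not disturb the other fittings and tools.

Things in the scene. Friction and masses are not known exactly. Their poses are not given: they have to be found in the camera images.
- tote_lower: grey stack-nest tote standing level on the bench, any yaw, about 0.45 kg. Rim 196 mm (its x) by 148 mm (its y) outside, 84 mm high; 3 mm walls taper to a bottom of 162 by 114 mm outside; floor 3 mm thick. Origin: centre of its underside, z up. Three columns inside, none on the long side +y. A tote turned the same way nests in it; one turned half a turn about z stacks on its ledges
- lower_ledge (a point): middle of the ledge on the column of the long side -y of tote_lower, at (0, -56, 70) mm in its frame. Column 26 mm wide, centred at x = 0, ledge from y = -46 to the rim, foot at y = -35. When stacked, the other tote's underside stands on the three ledges, 70 mm above this tote's underside (nested: only about 38), centred on it with about 4 mm play each way
- lower_end_ledge (a point): middle of the ledge on the short end +x of tote_lower, at (80, 25, 70) mm in its frame. Column 26 mm wide, centred at y = +25, ledge from x = 70 to the rim, foot at x = 59; the short end -x has its mirror image, also at y = +25. Stops behind all ledges reach 5 mm in from the rim band
- tote_upper: a second tote, same shape and axes as tote_lower, empty, about 0.3 kg. It starts on the sloping stand, leaning 30 degrees: its plain long side (+y) is the low one and faces the front of the stand, roughly towards the robot; its x axis lies level across the stand, its z axis leans 30 degrees from vertical towards the front of the stand
- upper_plain_rim (a point): top middle of the rim of the plain long side (+y) of tote_upper, at (0, 70, 84) mm in its frame. The rim of both totes is an upright band 8 mm thick (here y = 66 to 74) and 36 mm deep, free on both sides here; below it the wall steps 5 mm inward
- lower_plain_rim (a point): the same point on tote_lower, at (0, 70, 84) mm in its frame
- stand: fixed plywood display stand, 235 mm wide (its y) and 140 mm deep (its x); a plate sloping 30 degrees rises from about 25 mm high at the front (-x, towards the robot) to about 105 mm at the back, with a 12 mm lip along its low edge against which tote_upper rests. Origin: centre of its underside on the bench
- elbow: small 90 degree pipe elbow of plain grey-green plastic, lying flat: two round legs 36 mm in diameter, their axes along its +x and +y, each reaching 54 mm from the crossing of the axes; about 0.07 kg. Origin: on its underside below that crossing. There is only one loose elbow of this size
- elbow_centre (a point): crossing of the two leg axes of the elbow, 18 mm above its underside
- tee: bystander: loose grey-green pipe tee lying flat, 38 mm in diameter, its run 80 mm along its x, its branch reaching 40 mm along +y. Origin: underside, below the crossing
- coupling: bystander: loose grey-green straight coupling standing on end, 54 mm in diameter, 54 mm high. Origin: centre of its underside
- brass_union: bystander: loose brass pipe union standing at the back, 52 mm in diameter, 46 mm high. Origin: centre of its underside
- post: fixed bystander: aluminium clamp post with a flat plate on top, 100 mm foot, 160 mm high. Origin: centre of its underside
- iron: fixed bystander: pipe-welding iron with an orange handle in its steel cradle, 260 mm long (its x), 60 mm wide, 107 mm high. Origin: centre of the cradle's underside
Things that resemble listed ones, but are neither listed nor needed, are in the scene too. Leave any pink or red look-alike of the elbow alone.

How it is judged:
On the way:
1. the elbow lies in the bench tote, let go (x of elbow_centre in the frame of tote_lower between -0.085 and 0.085 m and y of elbow_centre in the frame of tote_lower between -0.061 and 0.061 m and z of elbow_centre in the frame of tote_lower below 0.05 m and contact force between the fingers and elbow below 0.3 N), for 0.2 s.
At the end, for the whole second after the job is handed in: elbow in the bench tote, its centre under 50 mm above the underside; the other tote half a turn round on the ledges, underside 64 to 75 mm above the bench tote's, within 10 mm and 0.12 rad, level within 0.05 rad; bench tote upright, moved under 40 mm; all at rest (x of elbow_centre in the frame of tote_lower between -0.085 and 0.085 m and y of elbow_centre in the frame of tote_lower between -0.061 and 0.061 m and z of elbow_centre in the frame of tote_lower below 0.05 m and x of tote_upper in the frame of tote_lower between -0.01 and 0.01 m and y of tote_upper in the frame of tote_lower between -0.01 and 0.01 m and z of tote_upper in the frame of tote_lower between 0.064 and 0.075 m and y of upper_plain_rim in the frame of tote_lower below -0.05 m and angle between the x axis of tote_upper and the x axis of tote_lower, either way round below 0.12 rad and angle between each of tote_upper, tote_lower's own z axis and vertical below 0.05 rad and height (world z) of tote_lower below 0.01 m and distance of tote_lower from where it was at the start of the episode below 0.04 m and linear speed of each of tote_upper, elbow below 0.02 m/s); the robot touches nothing.
It fails at once if another fitting is pushed more than 30 mm from its place (distance of any of tee, coupling, brass_union from where it was at the start of the episode above 0.03 m).
It fails at once if the clamp post or the welding iron is struck hard (contact force between anything else and post above 15 N or contact force between anything else and iron above 15 N).
It fails at once if the tote from the stand is dropped onto the bench or tipped over (height (world z) of tote_upper below 0.025 m or angle between tote_upper's own z axis and vertical above 1 rad).
It also fails if it takes over 61 s, if anything falls off the work surface, if the arm or the gripper's body presses on something with over 40 N, if the wrist force passes 120 N, or if a joint passes its speed limit or range.

## Working session

There is one attempt and no reset: what is moved stays moved. The work goes in short steps, Python scripts to look and compute and a shell command to move; the robot and the scene stay as the last step left them, time stands still between calls to the robot, and variables do not carry over. Pictures are saved under pics/ and viewed, and the job is handed in when it is done.

```bash
ls; mkdir -p pics; python3 - <<'E'
from station import bot
import cv2
print(bot.read_state())
for n in ("scene","top","wrist"):
    c=bot.camera(n); cv2.imwrite(f"pics/{n}0.png",c["frame"]); print(n,c["intrinsics"].tolist(),{k:c[k].tolist() for k in("R","t","mount") if k in c})
    print((c["depth"]>0).mean())
E
```

```text
pics
{'time_s': 0.0, 'joint_pos': array([-1.34009641,  0.4777475 ,  0.02233476,  1.55641987, -0.01153921,
        1.10925691, -0.08311213]), 'dq': array([ 6.97794993e-04, -1.22476842e-03,  2.31813973e-04,  8.84447669e-04,
        1.18041566e-03, -1.57059870e-03,  1.76668885e-06]), 'effort': array([ 3.82762801e-04, -5.82859468e+01,  1.53438795e+00, -2.72595459e+01,
       -5.44140267e-02,  1.69966189e-02,  1.57954482e-04]), 'position': array([0.22415388, 0.63611043, 0.23573018]), 'tool_rot': array([ 0.57751177,  0.40807309, -0.4090199 , -0.57676618]), 'ft_force': array([-0.71658679, -0.20680215, -0.57980513]), 'moment': array([-0.02281909, -0.02422719, -0.04188455]), 'width': 0.08784564631556789}
scene [[428.21971760287335, 0.0, 322.6605606661898], [0.0, 428.21971760287335, 202.22013393360004], [0.0, 0.0, 1.0]] {'R': [[0.6790184427658352, 0.7341159762930712, 0.002772676528385073], [0.6078863931246248, -0.5601371998202992, -0.5627792199712143], [-0.411592137240004, 0.3838229418999666, -0.8266026021211529]], 't': [-0.3695849407271846, -0.2710725253142902, 1.73880347971934]}
0.99605859375
top [[462.72702235661785, 0.0, 313.83224404551885], [0.0, 462.72702235661785, 199.93422735469304], [0.0, 0.0, 1.0]] {'R': [[-0.001399924190611512, -0.9999811127455841, 0.005984510369617223], [-0.9934474657317954, 0.0007068097446343716, -0.11428750260224513], [0.11428111411486076, -0.006105290499919337, -0.9934296917168209]], 't': [-0.006881733079062254, 0.5565114342121689, 1.7585626642246952]}
0.99616015625
wrist [[321.91746851718244, 0.0, 319.7753840330757], [0.0, 321.91746851718244, 203.23129787290708], [0.0, 0.0, 1.0]] {'mount': [[0.999999536609924, 0.00096268904442041, 3.1206504075681277e-06, -0.0010634567618729163], [0.00026491086517892556, -0.2782914360805887, 0.9604966457132655, -0.14867030268119408], [0.0009255280483142187, -0.9604961998019588, -0.27829156214988704, 0.07495469556956258], [0.0, 0.0, 0.0, 1.0]]}
0.9959921875
```

View pics/scene0.png

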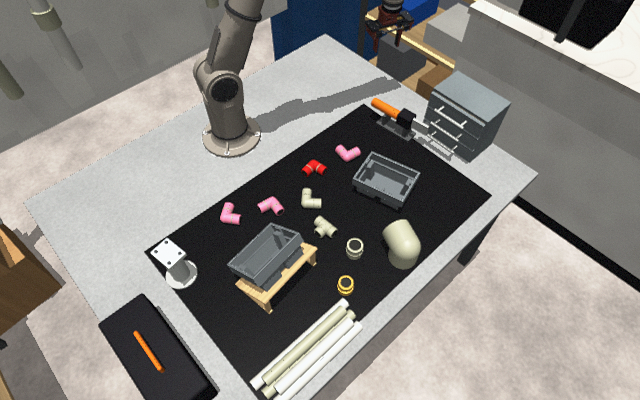

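View pics/top0.png

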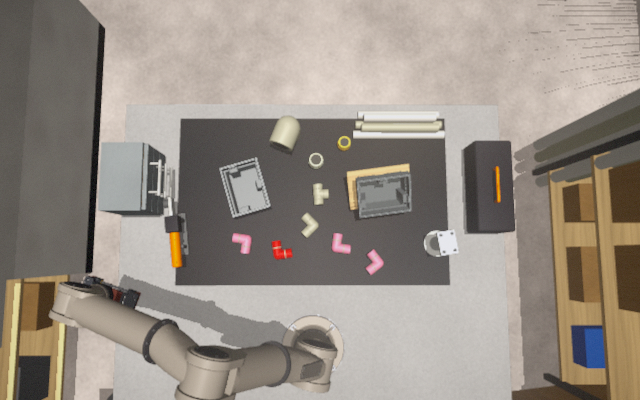

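View pics/wrist0.png

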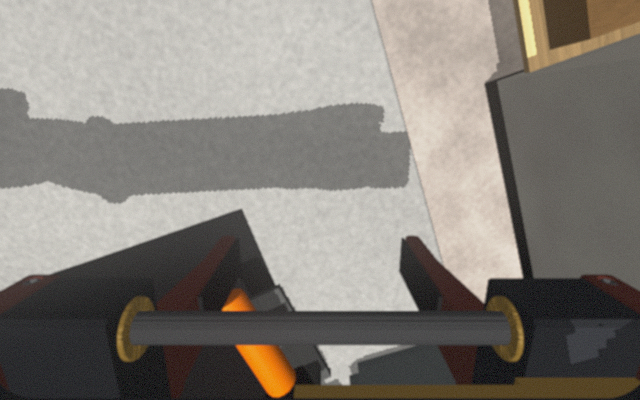

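The scene view shows the elbow (grey-green, ~(311,198)), the bench tote (~(386,180)) and the tote on the stand (~(267,253)). In the top view they are at (309,224), (245,187) and (384,192). The pink and red look-alikes are separate. Next I'll measure.

```bash
cat > h.py <<'E'
import numpy as np, cv2
from scipy.spatial.transform import Rotation as Ro
from station import bot
np.set_printoptions(precision=4,suppress=True)
def cloud(c,st=None):
    K=c["intrinsics"];d=c["depth"];v,u=np.mgrid[:400,:640]
    P=np.stack([(u-K[0,2])/K[0,0]*d,(v-K[1,2])/K[1,1]*d,d],-1)
    if "R" in c: W=(P-c["t"])@c["R"]
    else:
        M=c["mount"];T=P@M[:3,:3].T+M[:3,3]
        W=T@Ro.from_quat(st["tool_rot"]).as_matrix().T+st["position"]
    W[d<=0]=np.nan
    return W
def ray(c,uv,st=None):
    K=c["intrinsics"];d=np.array([(uv[0]-K[0,2])/K[0,0],(uv[1]-K[1,2])/K[1,1],1.])
    if "R" in c: return -c["R"].T@c["t"], c["R"].T@d
    M=c["mount"];R=Ro.from_quat(st["tool_rot"]).as_matrix()
    return R@M[:3,3]+st["position"], R@(M[:3,:3]@d)
def onplane(c,uv,z,st=None):
    o,d=ray(c,uv,st); return o+d*(z-o[2])/d[2]
E
python3 - <<'E'
from h import *
for n in("top","scene"):
    c=bot.camera(n); np.savez(f"{n}.npz",**c)
    W=cloud(c)
    m=(W[...,0]>.3)&(W[...,0]<1)&(abs(W[...,1])<.6)
    print(n,"bench z med",np.nanmedian(W[m][:,2]))
    img=c["frame"]
    crop={"top":(130,270,200,460),"scene":(130,310,210,430)}[n]
    a,b,e,f=crop
    cv2.imwrite(f"pics/{n}_crop.png",cv2.resize(img[a:b,e:f],None,fx=3,fy=3,interpolation=cv2.INTER_CUBIC))
    hsv=cv2.cvtColor(img,cv2.COLOR_BGR2HSV)
    g=(hsv[...,1]>25)&(hsv[...,1]<110)&(hsv[...,0]>18)&(hsv[...,0]<45)&(hsv[...,2]>90)&m
    N,L,S,C=cv2.connectedComponentsWithStats(g.astype(np.uint8))
    for i in range(1,N):
        if S[i,4]>40:
            P=W[L==i]; print(i,C[i],S[i,4],"xy med",np.nanmedian(P,0),"zmax",np.nanpercentile(P[:,2],97), np.nanpercentile(P[:,:2],[2,98],axis=0).ravel())
print(bot.read_state()["tool_rot"],Ro.from_quat(bot.read_state()["tool_rot"]).as_matrix())
E
```

```text
top bench z med 0.003973044972358137
1 [285.8892 131.58  ] 731 xy med [0.8079 0.0968 0.1099] zmax 0.12282503710789096 [0.7541 0.0508 0.8664 0.1542]
2 [398.6924 126.1084] 959 xy med [ 0.8413 -0.3396  0.0581] zmax 0.07121309037023162 [ 0.8254 -0.5074  0.8722 -0.1782]
129 [315.764  160.1304] 161 xy med [ 0.7089 -0.0159  0.0521] zmax 0.06327625888548956 [ 0.687  -0.0443  0.7434  0.0112]
186 [371.2804 176.3707] 642 xy med [ 0.6526 -0.207   0.0955] zmax 0.14942216644712866 [ 0.5326 -0.3608  0.683  -0.1355]
214 [319.4291 193.6383] 282 xy med [ 0.58   -0.0275  0.0354] zmax 0.043736501465882746 [ 0.5424 -0.0634  0.6222 -0.0043]
232 [308.9137 224.723 ] 278 xy med [0.4605 0.0132 0.0343] zmax 0.04456217530029326 [ 0.4175 -0.0198  0.5035  0.0382]
scene bench z med 0.0010553747855231335
11 [309.3253 198.9398] 249 xy med [0.4615 0.0115 0.0304] zmax 0.03712180590849079 [ 0.4083 -0.0211  0.507   0.053 ]
15 [323.6942 226.3952] 291 xy med [ 0.5847 -0.0316  0.034 ] zmax 0.041253067686777806 [ 0.5399 -0.061   0.6196  0.0076]
17 [402.2492 242.9417] 1236 xy med [0.8262 0.0814 0.1014] zmax 0.11847865831486518 [0.7516 0.0475 0.8774 0.1534]
20 [354.1323 248.4603] 189 xy med [ 0.7195 -0.0245  0.0492] zmax 0.057615905682502556 [ 0.6708 -0.0409  0.739   0.0366]
21 [280.0091 276.0895] 659 xy med [ 0.6526 -0.2762  0.0935] zmax 0.10443460646394233 [ 0.5703 -0.3694  0.6795 -0.136 ]
55 [303.9425 348.5494] 1427 xy med [ 0.8508 -0.3544  0.057 ] zmax 0.06522674627117726 [ 0.8275 -0.505   0.8727 -0.1769]
[ 0.5773  0.4083 -0.4087 -0.577 ] [[ 0.3324 -0.0002 -0.9431]
 [ 0.9431 -0.0008  0.3324]
 [-0.0008 -1.     -0.0001]]
```

View pics/top_crop.png

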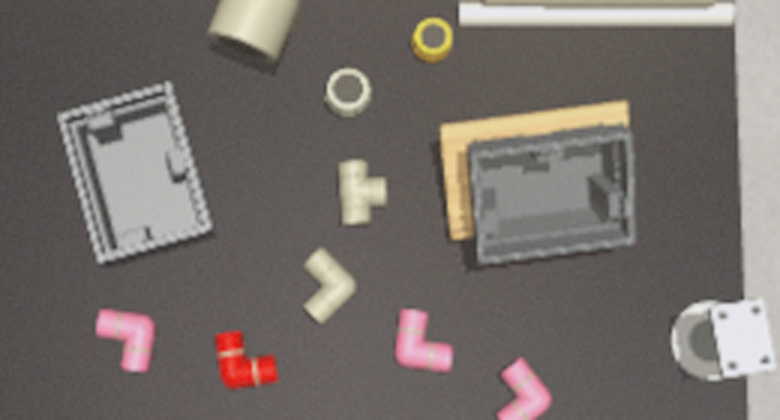

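View pics/scene_crop.png

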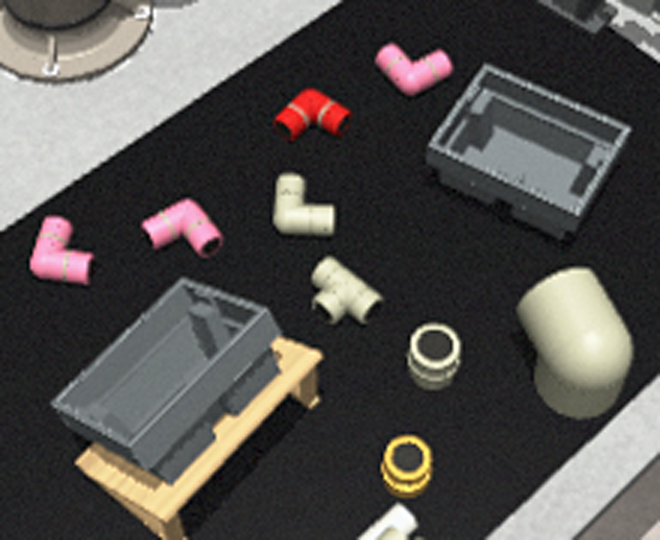

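```bash
python3 - <<'E'
from h import *
for n in("top","scene"):
    c=dict(np.load(f"{n}.npz")); W=cloud(c)
    b=np.nanmedian(W[(W[...,0]>.35)&(W[...,0]<.9)&(abs(W[...,1])<.3)][:,2]); print(n,"bench",b)
    m=(W[...,0]>.48)&(W[...,0]<.75)&(W[...,1]>.05)&(W[...,1]<.30)
    P=W[m]; h=np.nanpercentile(P[:,2],98);print("lower top z",h, np.histogram(P[:,2],bins=np.arange(-.01,.1,.01))[0])
    Q=P[P[:,2]>h-.012]
    r=cv2.minAreaRect(Q[:,:2].astype(np.float32)*1000);print("rim",r,len(Q),np.nanmedian(Q[:,2]))
    # elbow
    m=(W[...,0]>.39)&(W[...,0]<.53)&(W[...,1]>-.045)&(W[...,1]<.07)&(W[...,2]>b+.012)
    Q=W[m]; r=cv2.minAreaRect(Q[:,:2].astype(np.float32)*1000);print("elbow",r,len(Q),np.nanpercentile(Q[:,2],[50,95]))
    # upper
    m=(W[...,0]>.42)&(W[...,0]<.75)&(W[...,1]>-.38)&(W[...,1]<-.1)&(W[...,2]>b+.05)
    Q=W[m];print("upper",np.nanpercentile(Q,[0.5,99.5],axis=0).ravel())
    nz=np.array([-.5,0,.866]); s=Q@nz
    print(np.histogram(s,bins=np.arange(-.4,0.,.01)))
E
```

```text
top bench 0.004489434302370076
lower top z 0.08717013836718826 [1076 2395  243   35   44   62   98   71  113  227]
rim ((618.7156982421875, 188.38356018066406), (202.56907653808594, 274.0747375488281), 13.834721565246582) 319 0.08466765769542113
elbow ((461.7806396484375, 20.816688537597656), (71.24576568603516, 71.27822875976562), 44.92355728149414) 258 [0.0349 0.0436]
upper [ 0.4917 -0.3616  0.0552  0.683  -0.135   0.1765]
(array([  0,   0,   0,   0,   0,   0,   0,   0,   0,   0,   0,   0,   0,
         7, 128, 597, 372,  62,  87, 142, 166, 188, 222, 296, 172,  11,
         0,   0,   0,   0,   0,   0,   0,   0,   0,   0,   0,   0,   0]), array([-0.4 , -0.39, -0.38, -0.37, -0.36, -0.35, -0.34, -0.33, -0.32,
       -0.31, -0.3 , -0.29, -0.28, -0.27, -0.26, -0.25, -0.24, -0.23,
       -0.22, -0.21, -0.2 , -0.19, -0.18, -0.17, -0.16, -0.15, -0.14,
       -0.13, -0.12, -0.11, -0.1 , -0.09, -0.08, -0.07, -0.06, -0.05,
       -0.04, -0.03, -0.02, -0.01]))
scene bench 0.0017103596511635463
lower top z 0.08410359913497611 [1550 1725  101   95   52  100  158  182  192  246]
rim ((618.75146484375, 186.94692993164062), (200.18374633789062, 278.15447998046875), 14.539783477783203) 397 0.0815355504289453
elbow ((460.48138427734375, 17.734577178955078), (68.6207504272461, 77.1259765625), 47.41551208496094) 274 [0.0315 0.037 ]
upper [ 0.4905 -0.3678  0.0528  0.6829 -0.1369  0.173 ]
(array([  0,   0,   0,   0,   0,   0,   0,   0,   0,   0,   7,   9,  13,
        12, 327, 462, 217, 188, 243, 225, 358, 426, 450, 476, 141,   0,
         0,   0,   0,   0,   0,   0,   0,   0,   0,   0,   0,   0,   0]), array([-0.4 , -0.39, -0.38, -0.37, -0.36, -0.35, -0.34, -0.33, -0.32,
       -0.31, -0.3 , -0.29, -0.28, -0.27, -0.26, -0.25, -0.24, -0.23,
       -0.22, -0.21, -0.2 , -0.19, -0.18, -0.17, -0.16, -0.15, -0.14,
       -0.13, -0.12, -0.11, -0.1 , -0.09, -0.08, -0.07, -0.06, -0.05,
       -0.04, -0.03, -0.02, -0.01]))
```

```bash
python3 - <<'E'
from h import *
for n in("top","scene"):
    c=dict(np.load(f"{n}.npz")); W=cloud(c)
    b=dict(top=.0042,scene=.0015)[n]
    V=W-[0,0,b]
    m=(V[...,0]>.48)&(V[...,0]<.74)&(V[...,1]>.06)&(V[...,1]<.30)&(V[...,2]>.070)&(V[...,2]<.095)
    m&=~((V[...,0]>.7)&(V[...,1]<.15))
    Q=V[m]
    r=cv2.minAreaRect(Q[:,:2].astype(np.float32)*1000);print(n,"lower rim",r,np.percentile(Q[:,2],[50,90]))
    # upper: rim plane fit
    m=(V[...,0]>.42)&(V[...,0]<.72)&(V[...,1]>-.40)&(V[...,1]<-.1)&(V[...,2]>.05)
    vv,uu=np.nonzero(m); Q=V[m]
    nz=np.array([-.5,0,.866])
    for it in range(8):
        s=Q@nz; top=np.percentile(s,97); R=Q[s>top-(.02 if it<4 else .008)]
        # plane through the rim, fit x-axis yaw by svd
        ce=R.mean(0); nz2=np.linalg.svd(R-ce)[2][2]; nz2*=np.sign(nz2[2])
        nz=nz2
    ex=np.cross([0,0,1.],nz); ex/=np.linalg.norm(ex)
    if ex[1]<0: ex=-ex
    ey=np.cross(nz,ex)
    r=cv2.minAreaRect((np.c_[R@ex,R@ey]*1000).astype(np.float32))
    o=ex*r[0][0]/1000+ey*r[0][1]/1000+nz*(np.median(R@nz))
    print(n,"upper n",nz,"tilt",np.degrees(np.arccos(nz[2])),len(R),r,"rim centre",o,"ex",ex,"ey",ey)
E
```

```text
top lower rim ((602.43994140625, 254.3345184326172), (197.45384216308594, 146.3091583251953), 16.212919235229492) [0.0803 0.0857]
top upper n [-0.4957 -0.067   0.8659] tilt 30.01662312399053 402 ((-335.5480041503906, -517.6536865234375), (196.5746612548828, 152.89224243164062), 0.16339169442653656) rim centre [ 0.5611 -0.2627  0.1332] ex [-0.134  0.991 -0.   ] ey [-0.8581 -0.116  -0.5003]
scene lower rim ((602.2181396484375, 250.7414093017578), (197.2281494140625, 150.78102111816406), 15.820398330688477) [0.0797 0.0843]
scene upper n [-0.4933 -0.0644  0.8675] tilt 29.834757361056035 623 ((-334.16790771484375, -516.83984375), (199.12535095214844, 154.3750762939453), 0.7681403756141663) rim centre [ 0.5589 -0.2641  0.1322] ex [-0.1294  0.9916 -0.    ] ey [-0.8602 -0.1123 -0.4975]
```

```bash
cat >> h.py <<'E'
def Rdown(yaw_deg):
    a=np.radians(yaw_deg); x=np.array([np.cos(a),np.sin(a),0]);y=np.array([0,0,-1.]);return np.stack([x,y,np.cross(x,y)],1)
def go(p,R=None):
    s=bot.read_state();R0=Ro.from_quat(s["tool_rot"]).as_matrix()
    d=R0.T@(np.asarray(p)-s["position"])
    r=Ro.from_matrix(R0.T@(R0 if R is None else R)).as_rotvec(degrees=True)
    print("t",round(s["time_s"],2),"pos",s["position"],"shift",d,"turn",r,"norm",np.linalg.norm(d),np.linalg.norm(r),"w",s["width"])
E
python3 - <<'E'
from h import *
go([.489,.022,.16],Rdown(135))
E
python3 -m crank '[-0.24,0.03,-0.22,0,-32,0,100, -0.24,0.03,-0.22,0,-32,0,100, -0.24,0.03,-0.22,0,-32,0,100, -0.24,0.03,-0.22,0,-32,0,100, -0.24,0.03,-0.22,0,-32,0,100, -0.24,0.03,-0.22,0,-32,0,100, -0.24,0.03,-0.22,0,-32,0,100, -0.24,0.03,-0.22,0,-32,0,100, -0.24,0.03,-0.22,0,-32,0,100, -0.24,0.03,-0.22,0,-32,0,100]'
python3 - <<'E'
from h import *
go([.489,.022,.16],Rdown(135))
print(bot.read_state()["joint_pos"],bot.read_state()["ft_force"])
E
```

```text
t 0.25 pos [0.2243 0.6364 0.2362] shift [-0.4914  0.0766 -0.4539] turn [ -0.0227 -64.4158  -0.042 ] norm 0.6733140131210811 64.41581628252791 w 0.08767609841541109
time_s: 1.08
position: [0.3531, 0.3352, 0.2067]
tool_rot: [-0.444, -0.551, 0.551, 0.443]
ft_force: [-0.8, 0.1, -0.4]
width: 0.0879
t 1.08 pos [0.3531 0.3352 0.2067] shift [-0.335   0.0468 -0.066 ] turn [ -0.002 -32.674  -0.019] norm 0.3445869086780775 32.674048002645584 w 0.0878907438616841
[-0.8844  0.2032 -0.0039  2.0265  0.0014  0.912   0.8969] [-0.7854  0.0897 -0.3823]
```

```bash
python3 -m crank '[-0.335,0.047,-0.066,0,-32.6,0,100, -0.335,0.047,-0.066,0,-32.6,0,100, -0.335,0.047,-0.066,0,-32.6,0,100, -0.335,0.047,-0.066,0,-32.6,0,100, -0.335,0.047,-0.066,0,-32.6,0,100, -0.335,0.047,-0.066,0,-32.6,0,100, -0.335,0.047,-0.066,0,-32.6,0,100, -0.335,0.047,-0.066,0,-32.6,0,100, -0.335,0.047,-0.066,0,-32.6,0,100, -0.335,0.047,-0.066,0,-32.6,0,100]'
python3 - <<'E'
from h import *
s=bot.read_state();c=bot.camera("wrist");cv2.imwrite("pics/w1.png",c["frame"])
W=cloud(c,s);b=np.nanmedian(W[150:250][W[150:250][...,2]<.02][:,2]);print("bench",b)
hsv=cv2.cvtColor(c["frame"],cv2.COLOR_BGR2HSV)
m=(W[...,0]>.39)&(W[...,0]<.54)&(W[...,1]>-.06)&(W[...,1]<.08)&(W[...,2]>b+.010)&(W[...,2]<b+.05)&(hsv[...,1]<120)
Q=W[m];r=cv2.minAreaRect(Q[:,:2].astype(np.float32)*1000);print("elbow",r,len(Q),np.nanpercentile(Q[:,2],[50,98]))
go([.489,.022,.03],Rdown(135)); print(bot.read_state()["joint_pos"])
E
```

```text
time_s: 1.92
position: [0.492, 0.0183, 0.1592]
tool_rot: [-0.273, -0.652, 0.653, 0.271]
ft_force: [0.5, -0.4, -0.2]
width: 0.0879
bench 0.0013216634110972403
elbow ((477.1506042480469, 3.0571441650390625), (72.06136322021484, 116.83560180664062), 45.07600784301758) 4856 [0.0342 0.0373]
t 1.97 pos [0.4909 0.022  0.1593] shift [0.0014 0.1293 0.0013] turn [-0.0323 -0.1244 -0.0537] norm 0.12934298718512202 0.13926028524709452 w 0.08799552196391386
[-0.2956  0.2738  0.1444  2.0704 -0.0527  0.8007  2.2342]
```

View pics/w1.png

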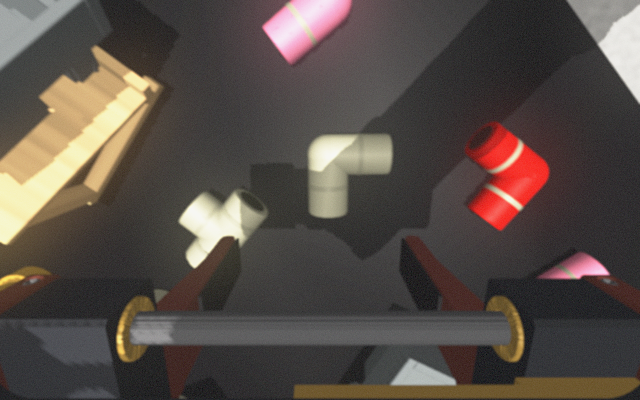

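The wrist view shows the loose elbow with its corner near (328,152), one leg pointing down to (328,215) and the other right to (390,152). The tee at (220,215) touched my mask, so I'll isolate the elbow by connected component.

```bash
python3 - <<'E'
from h import *
s=bot.read_state();c=bot.camera("wrist")
W=cloud(c,s);b=.0013
m=(W[...,2]>b+.010)&(W[...,2]<b+.05)
N,L=cv2.connectedComponents(m.astype(np.uint8));l=L[152,335]
Q=W[L==l];r=cv2.minAreaRect(Q[:,:2].astype(np.float32)*1000);print("elbow",r,len(Q),np.nanpercentile(Q[:,2],[50,98])-b)
bx=cv2.boxPoints(r);print(bx)
E
```

```text
elbow ((461.4305419921875, 18.89617919921875), (72.5523452758789, 71.17195892333984), 44.13926315307617) 4856 [0.0329 0.0361]
[[410.6147  19.1715]
 [460.1792 -31.905 ]
 [512.2463  18.6208]
 [462.6819  69.6973]]
```

```bash
python3 - <<'E'
from h import *
go([.4897,.0214,.020],Rdown(134.1))
E
python3 -m crank '[0.001,0.035,0.002,0,0.9,0,68, 0.001,0.07,0.002,0,0.9,0,68, 0.001,0.1,0.002,0,0.9,0,68, 0.001,0.12,0.002,0,0.9,0,68, 0.001,0.134,0.002,0,0.9,0,68, 0.001,0.139,0.002,0,0.9,0,68, 0.001,0.139,0.002,0,0.9,0,68, 0.001,0.139,0.002,0,0.9,0,20, 0.001,0.139,0.002,0,0.9,0,20, 0.001,0.139,0.002,0,0.9,0,20]'
python3 - <<'E'
from h import *
go([.4897,.0214,.020],Rdown(134.1));print(bot.read_state()["ft_force"])
E
```

```text
t 2.02 pos [0.4902 0.0246 0.1594] shift [-0.0019  0.1394  0.0026] turn [-0.0011  0.9827  0.0101] norm 0.13945772418877928 0.9827932723364964 w 0.08784606471817509
time_s: 2.85
position: [0.4882, 0.0245, 0.0217]
tool_rot: [0.275, 0.652, -0.651, -0.274]
ft_force: [0.5, 0.4, 0.4]
width: 0.0433
t 2.85 pos [0.4882 0.0245 0.0217] shift [-0.0032  0.0017  0.0011] turn [ 0.1111  0.2157 -0.0602] norm 0.0038094290292353438 0.25000289180628593 w 0.04325309916291034
[0.4524 0.3829 0.3522]
```

```bash

python3 -m crank '[0,0.001,0.001,0,0,0,15, 0,0.001,0.001,0,0,0,15, 0,0.001,0.001,0,0,0,15, 0,0.001,0.001,0,0,0,15, 0,0.001,0.001,0,0,0,15, 0,0.001,0.001,0,0,0,15, 0,-0.02,0.001,0,0,0,15, 0,-0.05,0.001,0,0,0,15, 0,-0.09,0.001,0,0,0,15, 0,-0.12,0.001,0,0,0,15]'
python3 - <<'E'
from h import *
# tote lower frame
a=np.radians(16.0); ex=np.array([np.cos(a),np.sin(a)]);ey=np.array([-ex[1],ex[0]]);o=np.array([.6023,.2525])
cr=o+ex*-.014+ey*-.006; g=cr+ex*.040
print(cr,g)
go([*g,.15],Rdown(134.1-28.1));s=bot.read_state();print(s["ft_force"])
c=bot.camera("wrist");cv2.imwrite("pics/w2.png",c["frame"])
E
```

```text
time_s: 3.68
position: [0.4867, 0.0229, 0.143]
tool_rot: [0.275, 0.652, -0.651, -0.275]
ft_force: [1.3, 1.0, -0.4]
width: 0.0357
[0.5905 0.2429] [0.6289 0.2539]
t 3.68 pos [0.4867 0.0229 0.143 ] shift [ 0.0661 -0.0068 -0.2631] turn [ 0.0466 28.2555 -0.0191] norm 0.27137301504729755 28.25553953030202 w 0.0357294049117748
[ 1.2775  1.012  -0.4464]
```

View pics/w2.png

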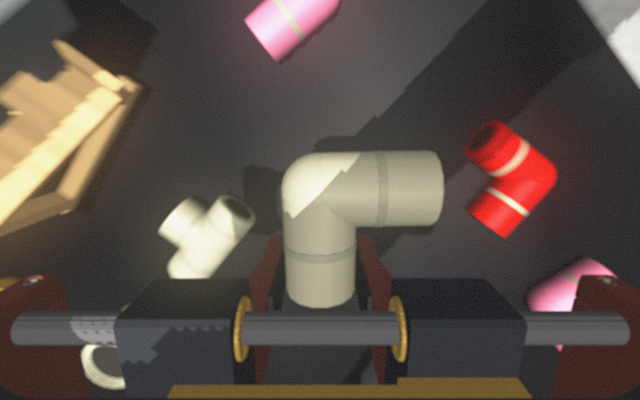

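The elbow is held (35.7 mm opening). I'll carry it over the bench tote.

```bash

python3 -m crank '[0.066,-0.007,-0.263,0,28.2,0,15, 0.066,-0.007,-0.263,0,28.2,0,15, 0.066,-0.007,-0.263,0,28.2,0,15, 0.066,-0.007,-0.263,0,28.2,0,15, 0.066,-0.007,-0.263,0,28.2,0,15, 0.066,-0.007,-0.263,0,28.2,0,15, 0.066,-0.007,-0.263,0,28.2,0,15, 0.066,-0.007,-0.263,0,28.2,0,15, 0.066,-0.007,-0.263,0,28.2,0,15, 0.066,-0.007,-0.263,0,28.2,0,15]'
python3 - <<'E'
from h import *
s=bot.read_state();c=bot.camera("wrist");cv2.imwrite("pics/w3.png",c["frame"])
W=cloud(c,s)
# bench tote rim from wrist (fingers excluded by band)
m=(W[...,2]>.078)&(W[...,2]<.092)&(W[...,0]>.47)&(W[...,0]<.74)&(W[...,1]>.1)&(W[...,1]<.4)
Q=W[m];print(len(Q),cv2.minAreaRect(Q[:,:2].astype(np.float32)*1000))
go([.6289,.2539,.031],Rdown(106))
E
```

```text
time_s: 4.57
position: [0.6283, 0.2524, 0.1472]
tool_rot: [-0.425, -0.564, 0.565, 0.425]
ft_force: [0.2, -0.4, -0.0]
width: 0.0356
11587 ((599.7257080078125, 254.15133666992188), (193.8445587158203, 148.54812622070312), 16.40700912475586)
t 4.62 pos [0.6284 0.2518 0.1474] shift [ 0.002   0.1164 -0.0012] turn [-0.0684 -0.0361 -0.0616] norm 0.11642507160721172 0.0988680601640808 w 0.0353311934108749
```

View pics/w3.png

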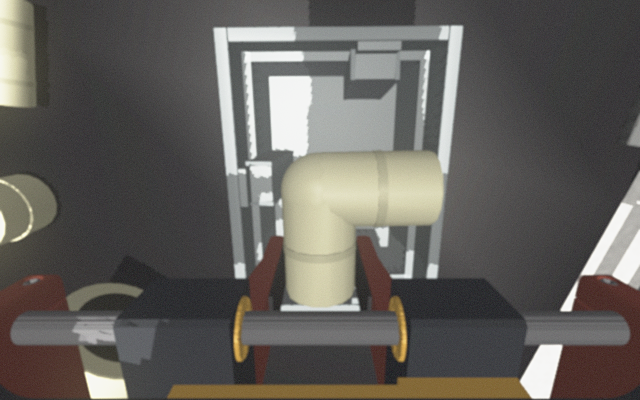

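```bash

python3 -m crank '[0.002,0.03,-0.001,0,0,0,15, 0.002,0.065,-0.001,0,0,0,15, 0.002,0.095,-0.001,0,0,0,15, 0.002,0.11,-0.001,0,0,0,15, 0.002,0.118,-0.001,0,0,0,15, 0.002,0.118,-0.001,0,0,0,15, 0.002,0.118,-0.001,0,0,0,15, 0.002,0.118,-0.001,0,0,0,15, 0.002,0.118,-0.001,0,0,0,62, 0.002,0.118,-0.001,0,0,0,62]'
python3 -c "
from h import *
go([.6289,.2539,.16]);print(bot.read_state()['ft_force'])"
```

```text
time_s: 5.45
position: [0.6302, 0.2567, 0.0313]
tool_rot: [0.426, 0.566, -0.564, -0.425]
ft_force: [0.8, 0.5, 0.2]
width: 0.0452
t 5.45 pos [0.6302 0.2567 0.0313] shift [-0.0022 -0.1287  0.0017] turn [0. 0. 0.] norm 0.1287325313818231 0.0 w 0.045192320644540616
[0.8429 0.5143 0.1921]
```

```bash

python3 -m crank '[0,0,0,0,0,0,62, 0,0,0,0,0,0,62, 0,-0.01,0,0,0,0,62, 0,-0.03,0,0,0,0,62, 0,-0.06,0,0,0,0,62, 0,-0.1,0,0,0,0,62, 0,-0.14,0,0,0,0,62, 0,-0.18,0,0,0,0,62, 0,-0.2,0,0,0,0,62, 0,-0.2,0,0,0,0,62]'
python3 - <<'E'
from h import *
s=bot.read_state();c=bot.camera("wrist");cv2.imwrite("pics/w4.png",c["frame"])
W=cloud(c,s)
m=(W[...,2]>.078)&(W[...,2]<.092)&(W[...,0]>.47)&(W[...,0]<.74)&(W[...,1]>.1)&(W[...,1]<.4)
Q=W[m];print(len(Q),cv2.minAreaRect(Q[:,:2].astype(np.float32)*1000))
hsv=cv2.cvtColor(c["frame"],cv2.COLOR_BGR2HSV)
m=(W[...,2]>.015)&(W[...,2]<.06)&(W[...,0]>.54)&(W[...,0]<.68)&(W[...,1]>.18)&(W[...,1]<.33)&(hsv[...,1]>30)&(hsv[...,0]>15)&(hsv[...,0]<45)
Q=W[m];print("elbow",len(Q),cv2.minAreaRect(Q[:,:2].astype(np.float32)*1000),np.percentile(Q[:,2],[50,97]))
print(s["joint_pos"])
E
```

```text
time_s: 6.28
position: [0.6322, 0.2571, 0.2371]
tool_rot: [0.427, 0.568, -0.561, -0.424]
ft_force: [-0.1, -0.0, 0.3]
width: 0.0546
7053 ((601.36669921875, 254.3885955810547), (196.46128845214844, 148.2405242919922), 16.464616775512695)
elbow 2946 ((607.1036376953125, 266.6764221191406), (70.96256256103516, 70.40248107910156), 15.99976634979248) [0.0374 0.0403]
[-0.6401  0.4895  0.2337  1.556  -0.123   1.0997  1.4729]
```

View pics/w4.png

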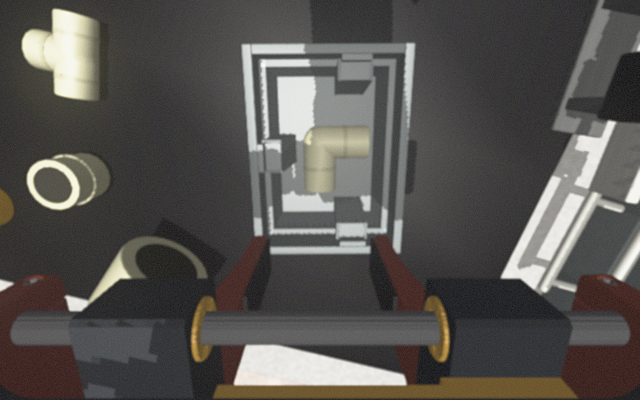

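```bash
cat >> h.py <<'E'
UN=np.array([-.4945,-.0657,.8667]);UN/=np.linalg.norm(UN)
UE=np.array([-.1317,.9913,0]);UE/=np.linalg.norm(UE)
UY=np.cross(UN,UE)
RU=np.stack([-UY,-UN,np.cross(-UY,-UN)],1)
RIM=np.array([.560,-.2634,.1327])+.070*UY
E
python3 - <<'E'
from h import *
print(RIM,RU)
R1=Ro.from_quat(bot.read_state()["tool_rot"])
from scipy.spatial.transform import Slerp
Rm=Slerp([0,1],Ro.concatenate([R1,Ro.from_matrix(RU)]))(.5).as_matrix()
go([.52,-.02,.24],Rm); go(RIM+.08*UN,RU)
E
```

```text
[ 0.4999 -0.2714  0.0978] [[ 0.8591  0.4945 -0.1317]
 [ 0.1141  0.0657  0.9913]
 [ 0.4988 -0.8667  0.    ]]
t 6.33 pos [0.6308 0.2567 0.2337] shift [-0.2352 -0.0078  0.183 ] turn [-12.7268  48.0201 -10.8705] norm 0.2981560638833893 50.85336639864782 w 0.054522979940487264
t 6.33 pos [0.6308 0.2567 0.2337] shift [-0.4654  0.064   0.3119] turn [-25.4536  96.0401 -21.741 ] norm 0.563913942169724 101.70673279729564 w 0.054522979940487264
```

```bash

python3 -m crank '[-0.235,-0.008,0.183,-12.7,48,-10.9,100, -0.235,-0.008,0.183,-12.7,48,-10.9,100, -0.235,-0.008,0.183,-12.7,48,-10.9,100, -0.235,-0.008,0.183,-12.7,48,-10.9,100, -0.235,-0.008,0.183,-12.7,48,-10.9,100, -0.235,-0.008,0.183,-12.7,48,-10.9,100, -0.235,-0.008,0.183,-12.7,48,-10.9,100, -0.235,-0.008,0.183,-12.7,48,-10.9,100, -0.235,-0.008,0.183,-12.7,48,-10.9,100, -0.235,-0.008,0.183,-12.7,48,-10.9,100]'
python3 - <<'E'
from h import *
go(RIM+.08*UN,RU);print(bot.read_state()["joint_pos"])
E
```

```text
time_s: 7.17
position: [0.5182, -0.0198, 0.2372]
tool_rot: [-0.606, -0.438, 0.239, 0.62]
ft_force: [0.6, -0.1, 0.2]
width: 0.0877
t 7.17 pos [ 0.5182 -0.0198  0.2372] shift [-0.2592  0.015  -0.0828] turn [-12.8647  48.0946 -11.296 ] norm 0.2724743518378211 51.05082943882536 w 0.08769582156715555
[-0.3914  0.108   0.4405  2.1107 -0.3156  0.7238  1.2658]
```

```bash

python3 -m crank '[-0.259,0.015,-0.083,-12.9,48,-11.3,100, -0.259,0.015,-0.083,-12.9,48,-11.3,100, -0.259,0.015,-0.083,-12.9,48,-11.3,100, -0.259,0.015,-0.083,-12.9,48,-11.3,100, -0.259,0.015,-0.083,-12.9,48,-11.3,100, -0.259,0.015,-0.083,-12.9,48,-11.3,100, -0.259,0.015,-0.083,-12.9,48,-11.3,100, -0.259,0.015,-0.083,-12.9,48,-11.3,100, -0.259,0.015,-0.083,-12.9,48,-11.3,100, -0.259,0.015,-0.083,-12.9,48,-11.3,100]'
python3 - <<'E'
from h import *
go(RIM+.08*UN,RU);s=bot.read_state();print(s["joint_pos"])
c=bot.camera("wrist");cv2.imwrite("pics/w5.png",c["frame"])
W=cloud(c,s); c0=RIM-.07*UY
q=W-c0; a=q@UE;b=q@UY;h=q@UN
m=(abs(h)<.006)&(abs(a)<.11)&(abs(b)<.085)
print(m.sum(),cv2.minAreaRect((np.c_[a[m],b[m]]*1000).astype(np.float32)),np.percentile(h[m],[10,50,90]))
m=(abs(h)<.02)&(abs(a)<.06)&(b>.055)&(b<.085)
print("plain rim b:",np.percentile(b[m],[2,50,98]),"h",np.percentile(h[m],[50,90,98]),m.sum())
E
```

```text
time_s: 8.0
position: [0.4623, -0.2749, 0.1672]
tool_rot: [-0.669, -0.23, -0.135, 0.694]
ft_force: [-0.2, 0.0, -0.0]
width: 0.0877
t 8.0 pos [ 0.4623 -0.2749  0.1672] shift [-0.002  -0.001  -0.0015] turn [-0.1473  0.3683  0.0286] norm 0.0026594050783711595 0.39773342605195117 w 0.08773549802682111
[ 0.1404  0.2556  0.5638  2.2627 -1.1246  0.5623  1.7571]
9377 ((9.695777893066406, -0.9471893310546875), (175.1488037109375, 148.46217346191406), 0.3935115337371826) [-0.0005  0.0031  0.0041]
plain rim b: [0.0656 0.0693 0.0728] h [0.0032 0.004  0.0045] 1652
```

View pics/w5.png

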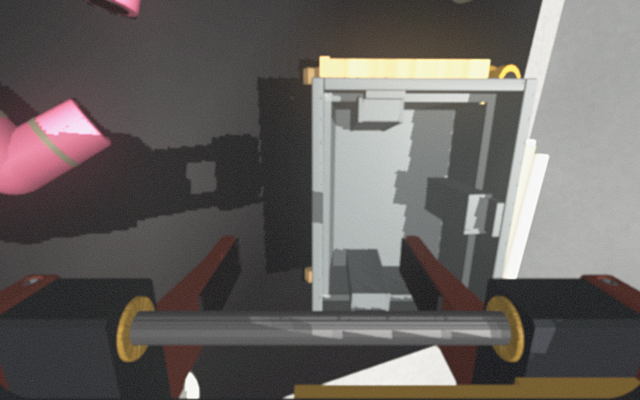

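```bash

python3 -m crank '[-0.002,0.02,-0.001,0,0.3,0,60, -0.002,0.045,-0.001,0,0.3,0,60, -0.002,0.065,-0.001,0,0.3,0,60, -0.002,0.08,-0.001,0,0.3,0,60, -0.002,0.09,-0.001,0,0.3,0,60, -0.002,0.094,-0.001,0,0.3,0,60, -0.002,0.094,-0.001,0,0.3,0,60, -0.002,0.094,-0.001,0,0.3,0,60, -0.002,0.094,-0.001,0,0.3,0,50, -0.002,0.094,-0.001,0,0.3,0,40]'
python3 - <<'E'
from h import *
go(RIM-.0155*UN,RU);s=bot.read_state();print(s["joint_pos"],s["ft_force"])
c=bot.camera("wrist");cv2.imwrite("pics/w6.png",c["frame"])
E
```

```text
time_s: 8.88
position: [0.5063, -0.2717, 0.0858]
tool_rot: [-0.67, -0.227, -0.139, 0.694]
ft_force: [-0.0, 0.2, -0.1]
width: 0.0426
t 8.88 pos [ 0.5063 -0.2717  0.0858] shift [0.0005 0.0019 0.0012] turn [ 0.0542 -0.1415  0.1144] norm 0.002298961865787829 0.18987317295122952 w 0.04264274830347086
[ 0.535   0.4283  0.0347  2.2196 -1.3635  0.3479  1.9705] [-0.0495  0.2468 -0.1364]
```

View pics/w6.png

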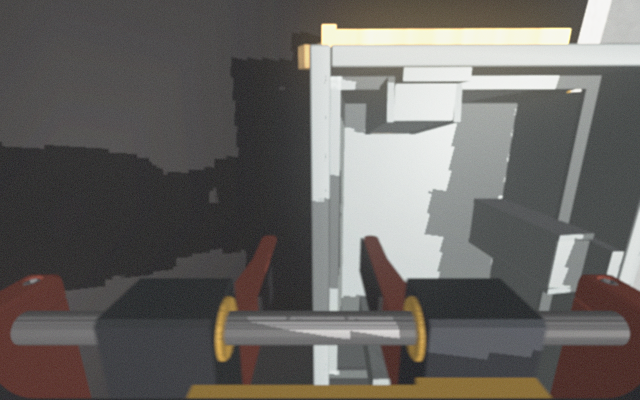

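The rim is between the fingers: rim line at column ~320, fingers at 262 and 375. Joint 5 is close to its limit, so I'll close, then lift gently along the tote's normal.

```bash

python3 -m crank '[0,0,0,0,0,0,2, 0,0,0,0,0,0,2, 0,0,0,0,0,0,2, 0,0,0,0,0,0,2, 0,0,0,0,0,0,2, 0,0,0,0,0,0,2, 0,0,0,0,0,0,2, 0,0,0,0,0,0,2, 0,-0.003,0,0,0,0,2, 0,-0.008,0,0,0,0,2]'
python3 - <<'E'
from h import *
go(RIM+.08*UN,RU);s=bot.read_state();print(s["joint_pos"],s["ft_force"],s["moment"])
E
```

```text
time_s: 9.77
position: [0.5021, -0.2721, 0.0919]
tool_rot: [-0.669, -0.226, -0.139, 0.694]
ft_force: [4.3, 0.2, -3.8]
width: 0.0077
t 9.77 pos [ 0.5021 -0.2721  0.0919] shift [ 0.0012 -0.0861  0.001 ] turn [-0.0258 -0.2199  0.079 ] norm 0.08614752339026764 0.23511826724532783 w 0.007683229677042993
[ 0.529   0.4128  0.049   2.2236 -1.3307  0.3595  1.9388] [ 4.3414  0.2394 -3.8377] [-0.1698  0.04    0.1393]
```

```bash

python3 -m crank '[0,-0.005,0,0,0,0,2, 0,-0.012,0,0,0,0,2, 0,-0.02,0,0,0,0,2, 0,-0.028,0,0,0,0,2, 0,-0.036,0,0,0,0,2, 0,-0.044,0,0,0,0,2, 0,-0.05,0,0,0,0,2, 0,-0.055,0,0,0,0,2, 0,-0.06,0,0,0,0,2, 0,-0.06,0,0,0,0,2]'
python3 - <<'E'
from h import *
s=bot.read_state();print(s["joint_pos"],s["ft_force"],s["moment"])
c=bot.camera("wrist");cv2.imwrite("pics/w7.png",c["frame"])
c=bot.camera("scene");cv2.imwrite("pics/s7.png",c["frame"])
E
```

```text
time_s: 10.6
position: [0.4715, -0.2769, 0.1446]
tool_rot: [-0.67, -0.226, -0.139, 0.694]
ft_force: [0.8, 1.3, -3.0]
width: 0.0078
[ 0.4694  0.2843  0.1708  2.2455 -1.1042  0.4473  1.7303] [ 0.8354  1.3108 -3.0271] [-0.1725  1.1666  0.0154]
```

View pics/w7.png

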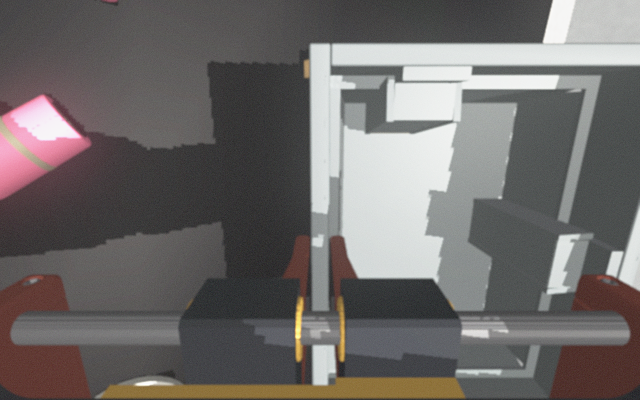

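View pics/s7.png

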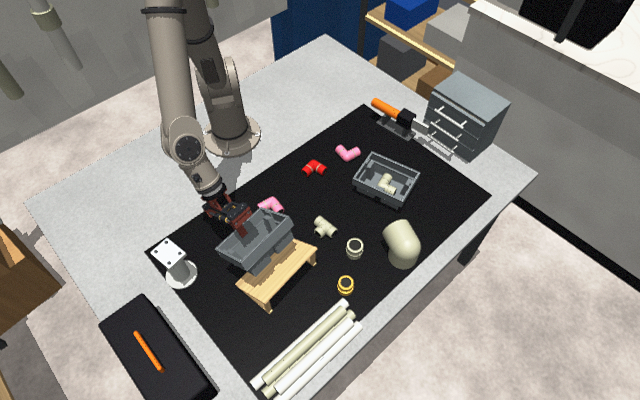

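The tote is held (wrist load −3 N) and has lifted clear of the stand. Next I raise it and level it.

```bash
python3 - <<'E'
from h import *
go([.49,-.265,.27],Rdown(7.6))
go([.48,-.27,.22])
E
```

```text
t 10.7 pos [ 0.472  -0.2765  0.144 ] shift [ 0.0798 -0.0994  0.0093] turn [-0.0023 -0.288  30.0066] norm 0.1277737858328994 30.007979601587714 w 0.007903152840817397
t 10.7 pos [ 0.472  -0.2765  0.144 ] shift [ 0.0456 -0.0614  0.0056] turn [0. 0. 0.] norm 0.07667001172419571 0.0 w 0.007903152840817397
```

```bash
python3 -m crank '[0.012,-0.015,0.001,0,0,0,2, 0.024,-0.03,0.002,0,0,3,2, 0.036,-0.045,0.003,0,0,6,2, 0.048,-0.06,0.005,0,0,10,2, 0.06,-0.075,0.006,0,0,14,2, 0.07,-0.088,0.007,0,0,18,2, 0.08,-0.099,0.008,0,0,22,2, 0.08,-0.099,0.009,0,0,26,2, 0.08,-0.099,0.009,0,0,29,2, 0.08,-0.099,0.009,0,0,30,2]'
python3 - <<'E'
from h import *
s=bot.read_state();print(s["joint_pos"],s["ft_force"],s["moment"])
go([.545,0.0,.27],Rdown(57))
go([.6215,.1858,.27],Rdown(106.2))
E
```

```text
time_s: 11.53
position: [0.4922, -0.2637, 0.2694]
tool_rot: [-0.705, -0.046, 0.047, 0.706]
ft_force: [0.3, -0.1, -4.0]
width: 0.008
[ 0.0044  0.2681  0.4598  1.8226 -0.1338  1.0845  0.6444] [ 0.2796 -0.069  -3.9654] [-0.0814  0.2426  0.0223]
t 11.53 pos [ 0.4922 -0.2637  0.2694] shift [ 0.0869 -0.0003  0.2545] turn [ -0.167  -49.4767  -0.0779] norm 0.26888755444373236 49.47706742405909 w 0.008004384255304742
t 11.53 pos [ 0.4922 -0.2637  0.2694] shift [ 0.187  -0.0002  0.4287] turn [ -0.2027 -98.6767  -0.0015] norm 0.4676816293837742 98.6768849659714 w 0.008004384255304742
```

```bash
python3 -m crank '[0.005,0,0.012,0,-2,0,2, 0.013,0,0.035,0,-6,0,2, 0.023,0,0.062,0,-11,0,2, 0.032,0,0.09,0,-17,0,2, 0.042,0,0.118,0,-23,0,2, 0.051,0,0.146,0,-29,0,2, 0.06,0,0.174,0,-35,0,2, 0.069,0,0.202,0,-41,0,2, 0.078,0,0.23,0,-46,0,2, 0.086,0,0.25,0,-49,0,2]'
python3 - <<'E'
from h import *
s=bot.read_state();print(s["joint_pos"],s["ft_force"],s["moment"])
go([.6215,.1858,.27],Rdown(106.2))
E
```

```text
time_s: 12.37
position: [0.5431, -0.0029, 0.2698]
tool_rot: [-0.621, -0.337, 0.336, 0.623]
ft_force: [-0.7, 0.8, -2.9]
width: 0.0081
[-0.2634  0.2271  0.1847  1.8438 -0.0511  1.075   0.9318] [-0.6697  0.7504 -2.9104] [-0.1217  0.2509  0.0647]
t 12.37 pos [ 0.5431 -0.0029  0.2698] shift [0.2008 0.0004 0.0378] turn [ -0.0458 -49.4325   0.2046] norm 0.2043414362747051 49.432950235477996 w 0.00809035981071226
```

```bash
python3 -m crank '[0.02,0,0.01,0,-6,0,2, 0.043,0,0.02,0,-12,0,2, 0.067,0,0.027,0,-18,0,2, 0.09,0,0.033,0,-24,0,2, 0.115,0,0.037,0,-30,0,2, 0.14,0,0.038,0,-36,0,2, 0.163,0,0.038,0,-41,0,2, 0.183,0,0.038,0,-46,0,2, 0.196,0,0.038,0,-48.5,0,2, 0.201,0,0.038,0,-49.4,0,2]'
python3 - <<'E'
from h import *
s=bot.read_state();print(s["joint_pos"],s["ft_force"],s["moment"])
go([.6215,.1858,.27],Rdown(106.2))
for n in("wrist","scene","top"):
    s=bot.read_state();c=bot.camera(n);cv2.imwrite(f"pics/{n}8.png",c["frame"]);np.savez(f"{n}8.npz",**c,pos=s["position"],tool_rot=s["tool_rot"])
E
```

```text
time_s: 13.2
position: [0.6239, 0.1843, 0.2696]
tool_rot: [0.425, 0.565, -0.564, -0.426]
ft_force: [0.3, 0.5, -4.0]
width: 0.0079
[-0.3672  0.4104 -0.0197  1.5796  0.0055  1.1509  1.4619] [ 0.3003  0.5284 -3.9663] [-0.2045 -0.0739 -0.0296]
t 13.2 pos [0.6239 0.1843 0.2696] shift [ 0.0021 -0.0003  0.0019] turn [ 0.0246 -0.2341  0.1647] norm 0.0028761491994766138 0.2872527571398746 w 0.007897323342714145
```

View pics/wrist8.png

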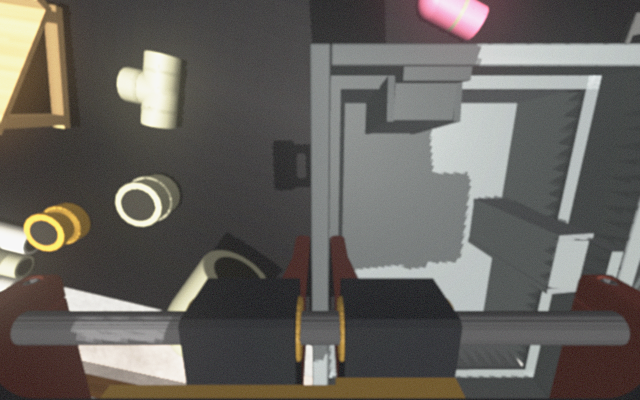

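View pics/top8.png

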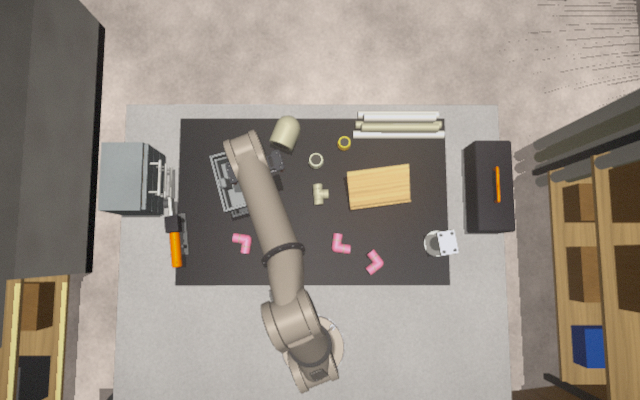

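View pics/scene8.png

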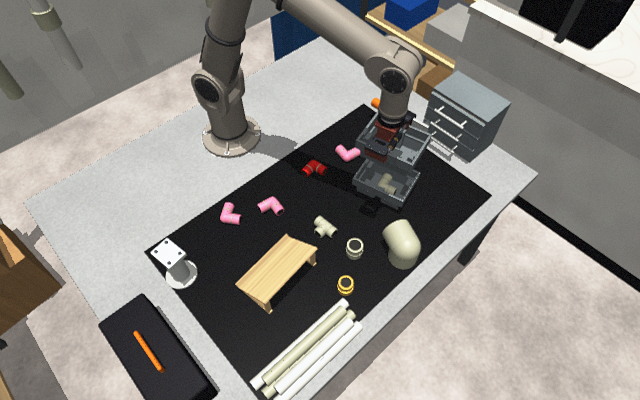

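```bash
cat > up.py <<'E'
from h import *
def meas(c,s):
    W=cloud(c,s); p=np.asarray(s["position"]);R=Ro.from_quat(s["tool_rot"]).as_matrix()
    T=(W-p)@R   # tool coords; up = -y
    h=-T[...,1]
    m=(h>.005)&(h<.03)&(abs(T[...,2])<.12)&(T[...,0]>-.012)&(T[...,0]<.17)
    m[225:]=False
    P=T[m]
    for _ in range(6):
        A=np.c_[P[:,0],P[:,2],np.ones(len(P))];k=np.linalg.lstsq(A,-P[:,1],rcond=None)[0];r=-P[:,1]-A@k
        P=P[abs(r)<.004] if _>1 else P[(r>-.003)]
    print("rim plane h=%.4f slope x,z (deg) %.2f %.2f"%(k[2],*np.degrees(k[:2])),len(P))
    for z0 in(.03,.05,.07):
        q=P[(abs(P[:,2]-z0)<.012)&(P[:,0]<.04)]; 
        if len(q):print("near rim x at z",z0,np.percentile(q[:,0],[3,97]))
    q=P[P[:,2]>.075]
    for x0 in(.02,.06,.1):
        e=P[(abs(P[:,0]-x0)<.015)&(P[:,2]>.06)]
        if len(e):print("end rim z at x",x0,np.percentile(e[:,2],[3,97]))
    print("x max",np.percentile(P[:,0],99.5))
    return k
E
python3 - <<'E'
from up import *
c=dict(np.load("wrist8.npz"));s=dict(position=c.pop("pos"),tool_rot=c.pop("tool_rot"))
meas(c,s);print(s["position"])
E
```

```text
rim plane h=0.0156 slope x,z (deg) -0.71 1.22 12533
near rim x at z 0.03 [-0.0053  0.002 ]
near rim x at z 0.05 [-0.0056  0.0022]
near rim x at z 0.07 [-0.0055  0.0021]
end rim z at x 0.02 [0.0884 0.0993]
end rim z at x 0.06 [0.0876 0.0994]
end rim z at x 0.1 [0.0919 0.0995]
x max 0.13536158633522916
[0.6239 0.1843 0.2696]
```

```bash
python3 - <<'E'
from h import *
go([.6221,.188,.165],Rdown(106.3))
E
python3 -m crank '[0.002,0.01,0.001,0,0,0,2, 0.002,0.025,0.001,0,0,0,2, 0.002,0.045,0.001,0,0,0,2, 0.002,0.065,0.001,0,0,0,2, 0.002,0.08,0.001,0,0,0,2, 0.002,0.093,0.001,0,0,0,2, 0.002,0.1,0.001,0,0,0,2, 0.002,0.104,0.001,0,0,0,2, 0.002,0.104,0.001,0,0,0,2, 0.002,0.104,0.001,0,0,0,2]'
python3 - <<'E'
from up import *
go([.6221,.188,.165],Rdown(106.3));print(bot.read_state()["ft_force"])
s=bot.read_state();c=bot.camera("wrist");meas(c,s)
for n in("scene","top"):
    c=bot.camera(n);np.savez(f"{n}9.npz",**c);W=cloud(c)
    cv2.imwrite(f"pics/{n}9.png",cv2.resize(c["frame"][110:230,320:450] if n=="scene" else c["frame"][140:230,200:300],None,fx=5,fy=5,interpolation=cv2.INTER_CUBIC))
E
```

```text
t 13.35 pos [0.6234 0.1813 0.27  ] shift [ 0.0067  0.105  -0.0006] turn [-0.0274 -0.6614  0.0597] norm 0.10517634330674165 0.6646844916359006 w 0.007741465762824994
time_s: 14.18
position: [0.6227, 0.1838, 0.1671]
tool_rot: [0.427, 0.564, -0.563, -0.427]
ft_force: [0.4, 0.3, -3.4]
width: 0.0079
t 14.18 pos [0.6227 0.1838 0.1671] shift [ 0.0042  0.0021 -0.0006] turn [ 0.0804 -0.5893  0.0799] norm 0.004722436703497167 0.6001100241889281 w 0.007904646501840602
[ 0.3674  0.2633 -3.3962]
rim plane h=0.0155 slope x,z (deg) -0.74 1.29 12527
near rim x at z 0.03 [-0.0053  0.002 ]
near rim x at z 0.05 [-0.0056  0.0019]
near rim x at z 0.07 [-0.0055  0.0021]
end rim z at x 0.02 [0.0884 0.0993]
end rim z at x 0.06 [0.0877 0.0993]
end rim z at x 0.1 [0.092  0.0994]
x max 0.1353394938032044
```

View pics/scene9.png

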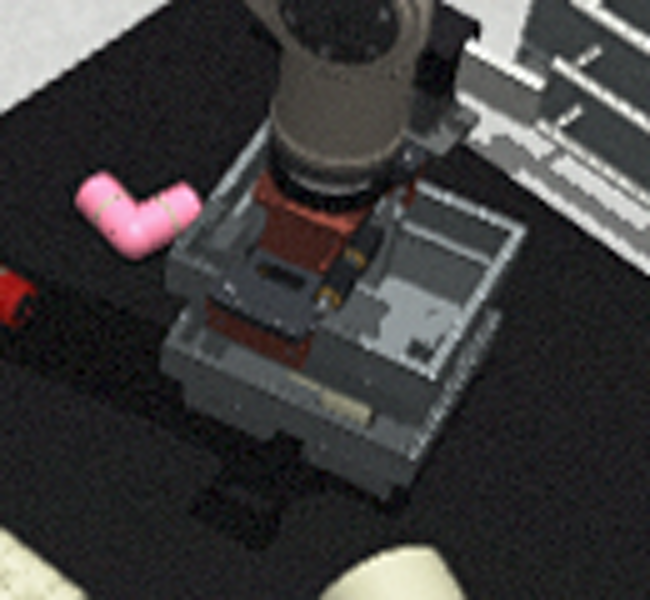

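View pics/top9.png

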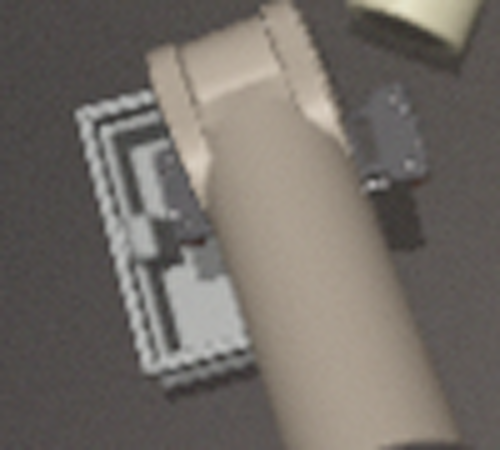

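```bash
cat > fc.py <<'E'
from h import *
def faces(c,zr_u,b=.0015,yaw=16.3,C=(.602,.253)):
    W=cloud(c)-[0,0,b];a=np.radians(yaw);ex=np.array([np.cos(a),np.sin(a)]);ey=np.array([-ex[1],ex[0]])
    q=W[...,:2]-C; x=q@ex;y=q@ey;z=W[...,2]
    print("cam",(-c["R"].T@c["t"]))
    for nm,lo,hi in(("upper",zr_u-.030,zr_u-.006),("lower",.054,.080)):
        m=(z>lo)&(z<hi)&(abs(x)<.085)&(y<-.060)&(y>-.095)
        k=np.polyfit(x[m],y[m],1);print(nm,"-y face y: med %.4f p10 %.4f"%(np.median(y[m]),np.percentile(y[m],10)),"at0 %.4f slope deg %.2f"%(k[1],np.degrees(k[0])),m.sum())
        m=(z>lo)&(z<hi)&(abs(y)<.065)&(x>.085)&(x<.12)
        if m.sum()>5:
            print(nm,"+x face x: med %.4f p90 %.4f"%(np.median(x[m]),np.percentile(x[m],90)),m.sum())
    for nm,zz in(("upper",zr_u),("lower",.084)):
        m=(z>zz-.006)&(z<zz+.006)&(abs(x)<.12)&(abs(y)<.095)
        print(nm,"rim x",np.percentile(x[m],[1,99]),"y",np.percentile(y[m],[1,99]),"z",np.median(z[m]),m.sum())
E
python3 - <<'E'
from fc import *
faces(dict(np.load("scene9.npz")),.1826)
faces(dict(np.load("scene.npz")),.1826)
E
```

```text
cam [ 1.1314 -0.5479  1.2858]
upper -y face y: med -0.0775 p10 -0.0800 at0 -0.0769 slope deg -0.89 127
upper +x face x: med 0.0964 p90 0.0971 41
lower -y face y: med -0.0714 p10 -0.0739 at0 -0.0712 slope deg -0.32 221
lower +x face x: med 0.0963 p90 0.0969 51
upper rim x [-0.0992  0.0971] y [-0.081   0.0708] z 0.18118375225300393 334
lower rim x [-0.098  0.097] y [-0.0757  0.0698] z 0.0819368909670587 233
cam [ 1.1314 -0.5479  1.2858]Traceback (most recent call last):
  File "<stdin>", line 3, in <module>
  File "fc.py", line 8, in faces
    k=np.polyfit(x[m],y[m],1);print(nm,"-y face y: med %.4f p10 %.4f"%(np.median(y[m]),np.percentile(y[m],10)),"at0 %.4f slope deg %.2f"%(k[1],np.degrees(k[0])),m.sum())
    raise TypeError("expected non-empty vector for x")
TypeError: expected non-empty vector for x
```

```bash
python3 - <<'E'
from h import *
C=np.array([.6017,.2546]);R=Rdown(106.3)
t=C-.0683*R[:2,0]-.0012*R[:2,2];print(t)
go([*t,.150],R)
E
```

```text
[0.622  0.1894]
t 14.33 pos [0.6229 0.184  0.1675] shift [ 0.0054  0.0175 -0.0006] turn [ 0.1298 -0.5748  0.0889] norm 0.01830335501724767 0.5959216876699013 w 0.00787683544796516
```

```bash
python3 -m crank '[0.002,0,0,0,-0.2,0,2, 0.004,0.002,-0.001,0,-0.4,0,2, 0.0055,0.005,-0.001,0,-0.6,0,2, 0.0055,0.008,-0.001,0,-0.6,0,2, 0.0055,0.01,-0.001,0,-0.6,0,2, 0.0055,0.01,-0.001,0,-0.6,0,2, 0.0055,0.01,-0.001,0,-0.6,0,2, 0.0055,0.01,-0.001,0,-0.6,0,2, 0.0055,0.01,-0.001,0,-0.6,0,2, 0.0055,0.01,-0.001,0,-0.6,0,2]'
python3 - <<'E'
from fc import *
print(bot.read_state()["ft_force"])
s=bot.read_state();c=bot.camera("scene");faces(c,s["position"][2]+.0155)
go([.622,.1894,.1384],Rdown(106.3))
E
```

```text
time_s: 15.17
position: [0.6219, 0.1893, 0.1566]
tool_rot: [0.424, 0.566, -0.565, -0.424]
ft_force: [-0.5, 0.0, -5.0]
width: 0.0079
[-0.487   0.0457 -5.0116]
cam [ 1.1314 -0.5479  1.2858]
upper -y face y: med -0.0718 p10 -0.0741 at0 -0.0718 slope deg 0.20 128
upper +x face x: med 0.0963 p90 0.0967 39
lower -y face y: med -0.0711 p10 -0.0735 at0 -0.0708 slope deg 0.17 222
lower +x face x: med 0.0962 p90 0.0970 51
upper rim x [-0.0989  0.0967] y [-0.074  0.076] z 0.17022887505723394 324
lower rim x [-0.0972  0.0966] y [-0.0745  0.0681] z 0.08389864253810193 361
t 15.22 pos [0.6218 0.1893 0.1565] shift [-0.      0.0181 -0.0002] turn [0.0305 0.0253 0.0788] norm 0.018129914571745426 0.088205930756058 w 0.0079712058038017
```

```bash
python3 -m crank '[0.0005,0.002,0,0,0,0,2, 0.0005,0.004,0,0,0,0,2, 0.0005,0.006,0,0,0,0,2, 0.0005,0.008,0,0,0,0,2, 0.0005,0.01,0,0,0,0,2, 0.0005,0.012,0,0,0,0,2, 0.0005,0.013,0,0,0,0,2, 0.0005,0.014,0,0,0,0,2, 0.0005,0.015,0,0,0,0,2, 0.0005,0.015,0,0,0,0,2]'
python3 - <<'E'
from up import *
s=bot.read_state();print(s["ft_force"],s["moment"])
c=bot.camera("wrist");meas(c,s)
go([.622,.1894,.1384],Rdown(106.3))
E
```

```text
time_s: 16.05
position: [0.6215, 0.1898, 0.1412]
tool_rot: [0.424, 0.566, -0.566, -0.424]
ft_force: [-0.1, -1.0, -4.1]
width: 0.0078
[-0.0972 -1.0377 -4.0892] [-0.2042 -0.0705 -0.0514]
rim plane h=0.0156 slope x,z (deg) -0.72 1.24 12482
near rim x at z 0.03 [-0.0053  0.002 ]
near rim x at z 0.05 [-0.0056  0.0019]
near rim x at z 0.07 [-0.0055  0.0021]
end rim z at x 0.02 [0.0884 0.0994]
end rim z at x 0.06 [0.0877 0.0994]
end rim z at x 0.1 [0.092  0.0995]
x max 0.1352580441316316
t 16.1 pos [0.6215 0.1898 0.1414] shift [-0.0006  0.003  -0.0003] turn [0.0146 0.0303 0.0764] norm 0.003023560293759797 0.0835392665954964 w 0.007856492984989912
```

No contact yet. Underside is about 3 mm above the ledges, so I'll keep lowering in small steps and watch the force.

```bash
python3 -m crank '[0,0.001,0,0,0,0,2, 0,0.001,0,0,0,0,2, 0,0.002,0,0,0,0,2, 0,0.002,0,0,0,0,2, 0,0.003,0,0,0,0,2, 0,0.003,0,0,0,0,2, 0,0.003,0,0,0,0,2, 0,0.003,0,0,0,0,2, 0,0.003,0,0,0,0,2, 0,0.003,0,0,0,0,2]'
python3 - <<'E'
from up import *
s=bot.read_state();print(s["ft_force"],s["moment"],s["position"])
E
```

```text
time_s: 16.93
position: [0.6216, 0.1899, 0.1385]
tool_rot: [0.424, 0.566, -0.566, -0.424]
ft_force: [0.6, -0.4, -3.3]
width: 0.0081
[ 0.5813 -0.3753 -3.2758] [-0.1891 -0.0093  0.0094] [0.6216 0.1899 0.1385]
```

```bash
python3 -m crank '[0,0.0005,0,0,0,0,2, 0,0.001,0,0,0,0,2, 0,0.001,0,0,0,0,2, 0,0.0015,0,0,0,0,2, 0,0.0015,0,0,0,0,2, 0,0.002,0,0,0,0,2, 0,0.002,0,0,0,0,2, 0,0.002,0,0,0,0,2, 0,0.002,0,0,0,0,2, 0,0.002,0,0,0,0,2]'
python3 - <<'E'
from fc import *
s=bot.read_state();print(s["ft_force"],s["moment"],s["position"])
c=bot.camera("scene");faces(c,s["position"][2]+.0155);cv2.imwrite("pics/scene10.png",cv2.resize(c["frame"][110:230,320:450],None,fx=5,fy=5,interpolation=cv2.INTER_CUBIC))
E
```

```text
time_s: 17.77
position: [0.6217, 0.1898, 0.1374]
tool_rot: [0.424, 0.566, -0.565, -0.424]
ft_force: [-3.0, -0.5, 4.7]
width: 0.0077
[-2.9713 -0.5137  4.7017] [-0.3293  0.7121  0.0482] [0.6217 0.1898 0.1374]
cam [ 1.1314 -0.5479  1.2858]
upper -y face y: med -0.0711 p10 -0.0737 at0 -0.0713 slope deg 0.22 125
upper +x face x: med 0.0963 p90 0.0970 40
lower -y face y: med -0.0712 p10 -0.0740 at0 -0.0709 slope deg 0.13 224
lower +x face x: med 0.0962 p90 0.0970 49
upper rim x [-0.0992  0.0966] y [-0.0735  0.0768] z 0.15167929892643672 324
lower rim x [-0.0959  0.0963] y [-0.075   0.0667] z 0.08194450084445068 300
```

View pics/scene10.png

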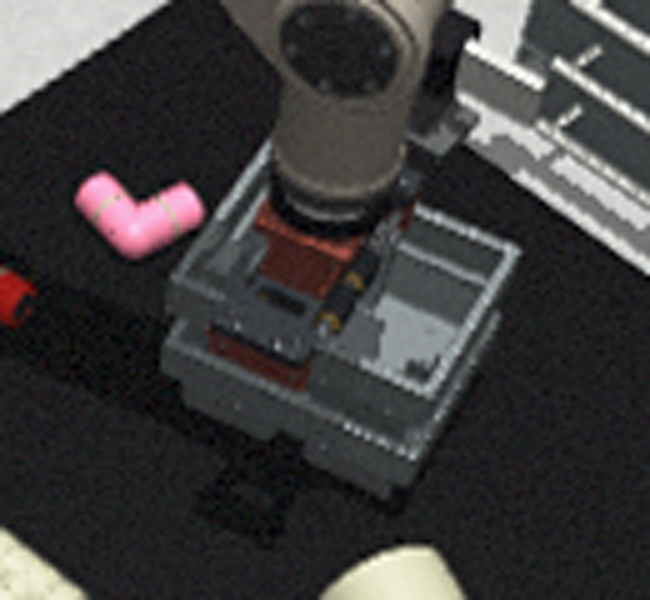

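Contact is made: force changed to +4.7 N, the rims are 70 mm apart and the faces are aligned within 1 mm. I'll release and withdraw upward.

```bash
python3 -m crank '[0,0,0,0,0,0,2, 0,0,0,0,0,0,20, 0,0,0,0,0,0,30, 0,0,0,0,0,0,35, 0,0,0,0,0,0,35, 0,0,0,0,0,0,35, 0,-0.005,0,0,0,0,35, 0,-0.015,0,0,0,0,35, 0,-0.03,0,0,0,0,35, 0,-0.05,0,0,0,0,35]'
python3 -m crank '[0,-0.02,0,0,0,0,35, 0,-0.05,0,0,0,0,35, 0,-0.08,0,0,0,0,35, 0,-0.11,0,0,0,0,35, 0,-0.13,0,0,0,0,35, 0,-0.13,-0.02,0,0,0,35, 0,-0.13,-0.05,0,0,0,35, 0,-0.13,-0.05,0,0,0,35, 0,-0.13,-0.05,0,0,0,35, 0,-0.13,-0.05,0,0,0,35]'
python3 - <<'E'
from fc import *
s=bot.read_state();print(s["ft_force"],s["position"])
c=bot.camera("wrist");cv2.imwrite("pics/w11.png",c["frame"])
W=cloud(c,s);m=(W[...,2]>.145)&(W[...,2]<.165)&(W[...,0]>.45)&(W[...,0]<.75)&(W[...,1]>.1);m[230:]=False
P=W[m];k=np.linalg.lstsq(np.c_[P[:,:2],np.ones(len(P))],P[:,2],rcond=None)[0];print("tilt deg",np.degrees(k[:2]),"z",np.median(P[:,2]),cv2.minAreaRect(P[:,:2].astype(np.float32)*1000))
c=bot.camera("scene");faces(c,.154);cv2.imwrite("pics/scene11.png",c["frame"])
c=bot.camera("top");cv2.imwrite("pics/top11.png",c["frame"])
E
```

```text
time_s: 18.65
position: [0.621, 0.1896, 0.1867]
tool_rot: [-0.423, -0.566, 0.566, 0.425]
ft_force: [-0.5, -0.1, -0.6]
width: 0.0306
time_s: 19.48
position: [0.669, 0.2035, 0.3166]
tool_rot: [0.424, 0.566, -0.566, -0.424]
ft_force: [0.3, 0.8, 0.3]
width: 0.0307
[0.3403 0.8175 0.2715] [0.669  0.2035 0.3166]
tilt deg [-0.0679 -0.5199] z 0.1542797197755622 ((598.6893920898438, 254.3434295654297), (190.86776733398438, 148.70037841796875), 16.335227966308594)
cam [ 1.1314 -0.5479  1.2858]
upper -y face y: med -0.0712 p10 -0.0735 at0 -0.0710 slope deg 0.15 214
upper +x face x: med 0.0963 p90 0.0968 42
lower -y face y: med -0.0714 p10 -0.0737 at0 -0.0711 slope deg 0.21 210
lower +x face x: med 0.0962 p90 0.0969 49
upper rim x [-0.0994  0.0965] y [-0.0744  0.0764] z 0.15185120659203846 368
lower rim x [-0.0966  0.0971] y [-0.0745  0.0644] z 0.0823050333700969 394
```

View pics/w11.png

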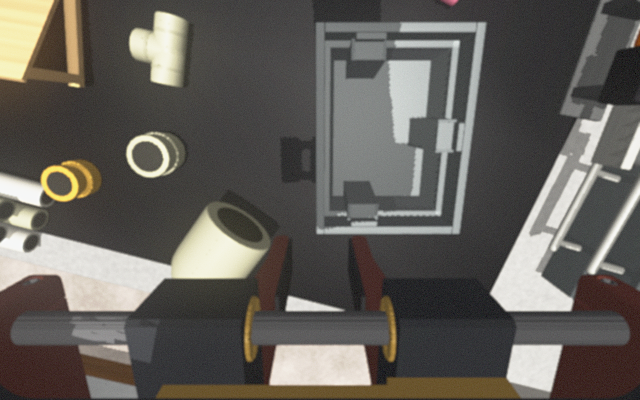

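View pics/scene11.png

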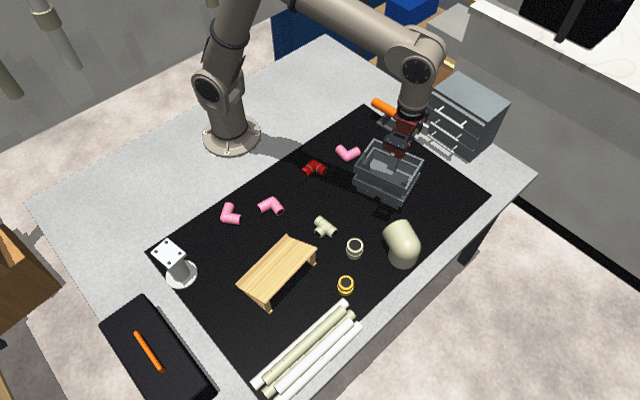

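The wrist and scene views show the upper tote stacked square on the bench tote, its plain side at column ~322 over the bench tote's column side. Its rim is at 154 mm and the gripper is clear.

```bash
python3 -c "
from station import bot
print(bot.job_done())"
```

```text
the job is handed in; nothing more can be done
None
```

The job is handed in at about 20 s of the 61 s. `bot.job_done()` gives no verdict, so these are my own checks.

- **Elbow:** I gripped it by one leg, set it down in the bench tote and let go. The wrist view then showed it lying flat near the tote's centre, its top about 39 mm up. I did not measure it again after stacking.
- **Tote from the stand:** I took it by its plain rim at 30 degrees, lifted it off along its own normal, levelled it and turned it about 99 degrees. I lowered it onto the ledges until the wrist force showed contact, then released it and withdrew upward.
- **Stacking:** the rims are about 70 mm apart, the upper one at 154 mm. The outer faces line up within 1 mm and about 0.1 degree in the scene view. The plain side lies over the bench tote's column side. The upper tote's tilt measured 0.5 degree.
- **Surroundings:** by eye, the tee, coupling and union did not move. I saw no sign that the bench tote shifted. The gripper touches nothing.

**Disagreements between checks:** the camera estimates of the bench tote's centre differed by up to 3.6 mm in y. I settled this by comparing the faces of both totes in the same view just before lowering. While the upper tote was held, the wrist depth suggested about a 1.2 degree tilt along its length. That did not match the level result after release and is probably depth bias.

**Closest margin:** while gripping the rim, joint 5 came to −1.364 rad against its limit of −1.37, which no later reading exceeded.

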